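Hold a seeded roll over the bread basket with the tongs

TASK

Take the tongs from their rest, close them on the dark seeded roll and lift it off the baking sheet; never touch that roll with the gripper itself or drop it. Carry it over the middle of the round basket and finish while still holding it there in the closed tongs, still, about a hand's breadth above the rim. Leave the two pale rolls and the seed jar where they are.

Things in the scene. Friction and masses are not known exactly. Their poses are not given: they have to be found in the camera images.
- tongs_grip (a point): Steel spring tongs, 244 mm long, 115 g, lying level on a rest, arms side by side. Point midway between the two black grip panels, 42 mm above the table, about the balance point; x points along the tongs to the heads, z up. Panels: upright, 24 mm tall, from 36 mm behind to 32 mm ahead of this point, outer faces 62 mm apart when open. Hinge 100 mm behind. The frame rides on the right (-y) arm.
- tongs_heads (a point): Midway between the two cupped heads at the tongs' free end, 110 mm ahead of tongs_grip, same height. Each head is a shallow V, hollow side in, 44 mm long, 28 mm tall (14 mm above and below this point). Open, they leave a gap of at least 74 mm and measure at most 104 mm over the outsides. A 54 mm wide roll centred here is gripped by both.
- tongs_arm (a joint): Closing angle between the tongs' arms, rad: 0 open (a spring holds them open), about 0.16 closed on a roll (panels then parallel, about 46 mm over their outer faces), 0.24 fully closed. Squeezing the panels takes about 3 N to begin, 5 N at 0.16; the heads press a roll with about half of the grip beyond that. Each arm turns half of it.
- tongs_rest: Dark metal rest under the tongs, fixed; origin on the table under tongs_grip, x along the tongs. Two cross bars, 28 mm high: at x = -88 mm (44 mm long) and x = 66 mm (104 mm long), joined by a strip 24 mm wide and 6 mm high. Beside the grip panels nothing stands on the table.
- seed_roll_center (a point): Centre (half-way up) of the roll to be taken: round, brown, dark seeds on top, 54 mm in diameter, 40 mm tall, about 55 g, sides upright from 7 to 29 mm above its underside. It stands in one of three places on the baking sheet, its centre 54 mm above the table.
- plain_roll_a_center (a point): Centre of a pale plain roll of the same size, in another place on the sheet; to be left alone.
- plain_roll_b_center (a point): Centre of the other pale plain roll of the same size; to be left alone.
- sheet: Flat black baking sheet on wooden runners, fixed, without raised edge: 140 mm (its x) by 320 mm (its y), top 34 mm above the table. Origin at its centre on the table. The three places for rolls lie on its y axis at about -100, 0 and +100 mm.
- basket_rim (a point): Centre of the mouth of the round woven basket, fixed, 60 mm tall, 140 mm across at the rim.
- seed_jar_mid (a point): Middle of an amber glass jar of 56 mm diameter and 85 mm height that stands behind the basket and sheet; to be left alone.
Not all that is in view belongs to the job. What is meant by the part that bears basket_rim is not green or pink, and is the smaller of those in its own colour.

How it is judged:
By the outcome, as a careful person would: the job done as asked, in the order asked, and still so for the second after the job is handed in, while the arm keeps its last pose, push and grip.
It also fails if it takes over 37 s, if anything falls off the work surface, if the arm or the gripper's body presses on something with over 40 N, if the wrist force passes 120 N, or if a joint passes its speed limit or range.

ROBOT

A 7-joint arm with a two-finger parallel gripper is mounted at the origin on the work surface. World frame = base frame: x ahead of the robot, y to its left, z up, the work surface at z = 0. Lengths are in m, angles in rad, forces in N, time in s.
With the tool pointing down it reaches from about 0.4 to 0.875 m from the base axis. Payload 4.4 kg.
Tool frame: the origin (TCP) lies on the centre line of the jaws, within the pads' length; the fingertips stand 17 mm ahead of it and the grasp point (between the pads) lies 2 mm behind it (ctrl.tip_reach is the distance from the TCP to the fingertips, in m); y points along the fingers, x is the direction in which the jaws open and shut, and the axes are right-handed (so a half turn about y gives the same grasp; the last joint's range is limited). The gripper opens to 85 mm and grips with 20 to 120 N. Pads are 22 mm wide; open, the fingers measure 114 mm over their backs; the gripper's body (76 mm by 85 mm) begins 54 mm behind the grasp point. The pads swing forward as they close: fully open they stand 13 mm farther back than shut.
Start: joints at [-1.17, 0.628, 0.038, 1.517, -0.027, 0.996, -0.02], TCP at [0.292, 0.58, 0.222] pointing down, gripper open.
Joint ranges: [-3.06, 3.06], [-0.37, 2.12], [-1.25, 1.32], [0.18, 2.47], [-1.1, 4.24], [0.23, 1.98], [-2.94, 2.94]. Speed limits (rad/s): [2.57, 2.57, 3.14, 3.14, 3.14, 3.14, 3.14].

INTERFACE

Orientations are given as [roll, pitch, yaw] about the fixed x, y, z axes, in that order (R = Rz(yaw) Ry(pitch) Rx(roll)).
In Python, from station import ctrl, eyes gives the robot as it stands. The module is installed in compiled form; this text tells all that it offers. Calls block until the motion is done:
- ctrl.move_to(position, orientation): joint-space move of the TCP to a pose.
- ctrl.move_l(position, rotation=None, vel=0.15): straight line of the TCP; rotation=None keeps the orientation; vel is the mean speed in m/s.
- ctrl.set_joints(angles): joint-space move.
- ctrl.gripper_to(opening): finger opening in m; the grip force is fixed at half the most; returns when the fingers have stopped.
- ctrl.hold(seconds).
- ctrl.ik(position, orientation): joint angles nearest the present ones, or None.
- ctrl.read_state(): the state.
- eyes.snapshot(name): name is "scene" or "top"; returns the picture (400x640x3 uint8, red, green, blue); there is no depth.
- eyes.camera_model(name): a dict with "fx", "fy", "cx", "cy" (pixels), "eye" and "attitude" of the camera in the world. Camera axes: x right, y down, z forward; pixel columns grow to the right and rows downward; lengths in m; the calibration is good to about 2 mm. A picture is of the moment at which its call begins. camera_model takes no time and is no camera call.
A pose or a line that the arm cannot do raises ctrl.Unreachable and nothing moves.
- ctrl.close_job(): hands the job in, once; it reports no verdict.
The state is a dict: "time_s": time; "qpos": joint angles; "qd": joint speeds; "joint_efforts": joint torques, N m; "eef_pos": TCP position; "tool_rot": TCP orientation; "contact_force": force on the tool from outside, world axes, zero at the start; "torque": the same for the moment, N m; "width": finger opening in m.
Only numpy, scipy, OpenCV 4.12 (cv2) and the standard library are available. Lean on these libraries where they do the work, as an engineer would, in place of code of your own. Each camera call takes 0.05 s, during which the arm holds its last target.

## Working session

There is one attempt and no reset: what is moved stays moved. The work goes in short steps, each a Python script; the robot and the scene stay as the last script left them, time stands still between calls to the robot, and variables do not carry over. Pictures are saved under pics/ and viewed, and the job is handed in when it is done.

```bash
mkdir -p pics; python3 - <<'E'
from station import ctrl, eyes
import cv2
for n in("scene","top"):
    im=eyes.snapshot(n); cv2.imwrite(f"pics/{n}0.png",im[:,:,::-1]); print(n,eyes.camera_model(n))
s=ctrl.read_state(); print(s["time_s"],s["eef_pos"],s["tool_rot"],s["width"],s["contact_force"],ctrl.tip_reach)
E
```

```text
scene {'fx': 467.9379586639758, 'fy': 467.9379586639758, 'cx': 315.4087547655592, 'cy': 205.9383624405558, 'eye': array([1.072246  , 0.72544964, 0.86162303]), 'attitude': array([-2.23848087, -0.01439532,  2.56090851])}
top {'fx': 373.6573155975597, 'fy': 373.6573155975597, 'cx': 320.42437394579247, 'cy': 200.24038403558225, 'eye': array([ 0.33376649, -0.10189788,  0.95561334]), 'attitude': array([-2.92860378, -0.00437368, -1.52314114])}
0.1 [0.29224929 0.57995088 0.22077638] [-1.57084121  0.00169958  1.1040198 ] 0.08545994899401813 [0.32800158 0.50017608 0.14044455] 0.017
```

View pics/scene0.png

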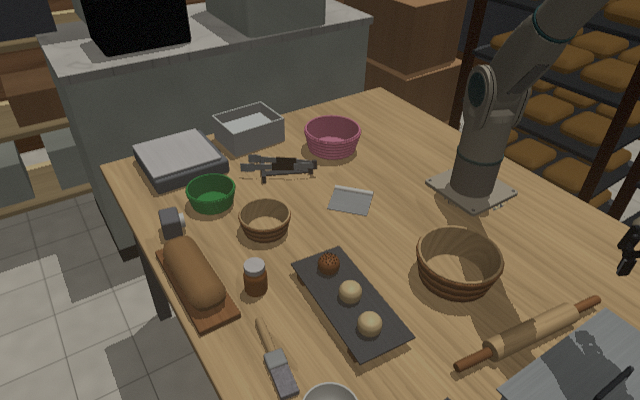

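View pics/top0.png

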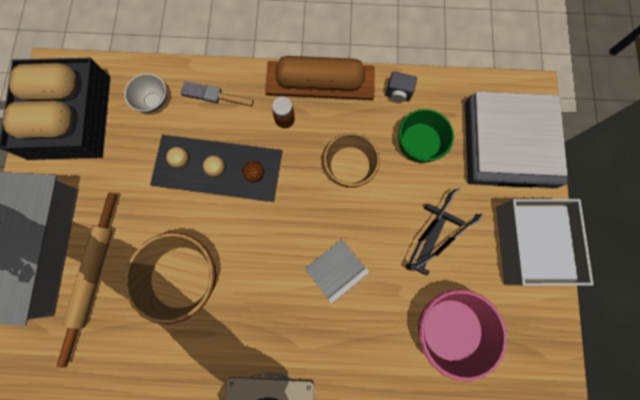

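Scene: small tan basket at scene (265,220)/top (350,160), large tan basket at scene (460,262)/top (171,277), green at top (426,135), pink at top (462,335). The small tan one fits, being neither green nor pink and the smaller of the two in its colour. The seeded roll is at scene (329,263)/top (253,171). I'll confirm with crops.

```bash
cat > h.py <<'E'
import numpy as np, cv2
from scipy.spatial.transform import Rotation as Ro
from station import ctrl, eyes
C={n:eyes.camera_model(n) for n in("scene","top")}
def RM(n): return Ro.from_euler('xyz',C[n]["attitude"]).as_matrix()
def ray(n,p):
    c=C[n]; d=RM(n)@np.array([(p[0]-c["cx"])/c["fx"],(p[1]-c["cy"])/c["fy"],1]); return np.array(c["eye"]),d/np.linalg.norm(d)
def plane(n,p,z):
    o,d=ray(n,p); return o+d*(z-o[2])/d[2]
def proj(n,X):
    c=C[n]; q=RM(n).T@(np.asarray(X)-c["eye"]); return np.array([c["fx"]*q[0]/q[2]+c["cx"],c["fy"]*q[1]/q[2]+c["cy"]])
def tri(ps,pt):
    o1,d1=ray("scene",ps);o2,d2=ray("top",pt)
    st=np.linalg.lstsq(np.c_[d1,-d2],o2-o1,rcond=None)[0]
    a=o1+d1*st[0];b=o2+d2*st[1]; return (a+b)/2,np.linalg.norm(a-b)
def crop(im,x0,y0,x1,y1,k,f):
    cv2.imwrite(f,cv2.resize(im[y0:y1,x0:x1],None,fx=k,fy=k,interpolation=cv2.INTER_CUBIC))
E
python3 - <<'E'
from h import *
s=cv2.imread("pics/scene0.png");t=cv2.imread("pics/top0.png")
a=cv2.resize(s[140:200,225:335],None,fx=7,fy=7,interpolation=cv2.INTER_CUBIC); cv2.imwrite("pics/c1.png",a)
crop(t,390,180,500,285,5,"pics/c2.png")
crop(t,140,85,400,215,3,"pics/c3.png")
crop(s,225,185,425,365,3,"pics/c4.png")
print(proj("top",[0,0,0]),proj("scene",[0,0,0]))
E
```

```text
[267.72675864 426.40741117] [469.49595982 187.67713883]
```

View pics/c1.png

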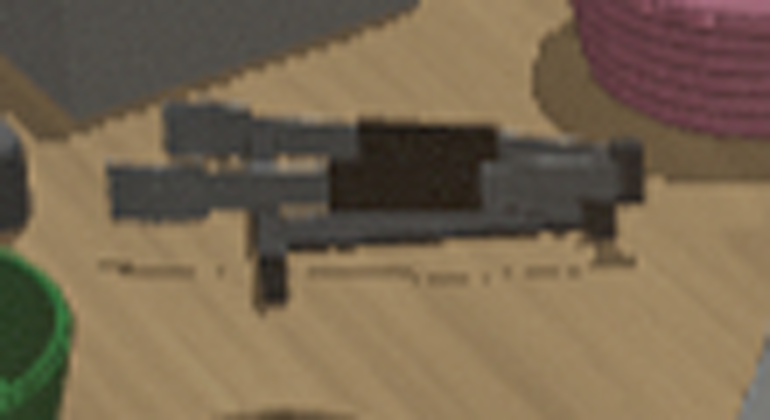

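View pics/c2.png

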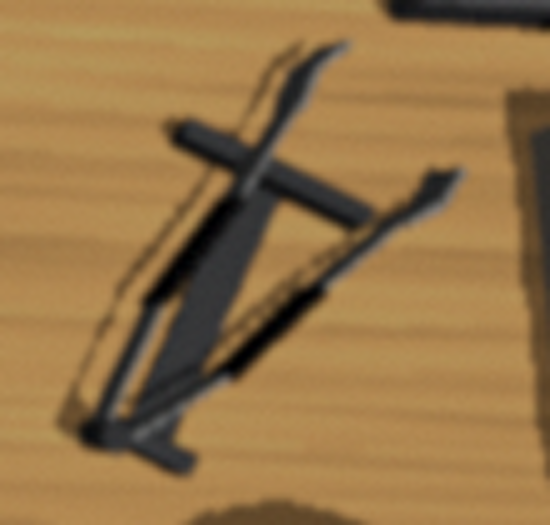

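View pics/c3.png

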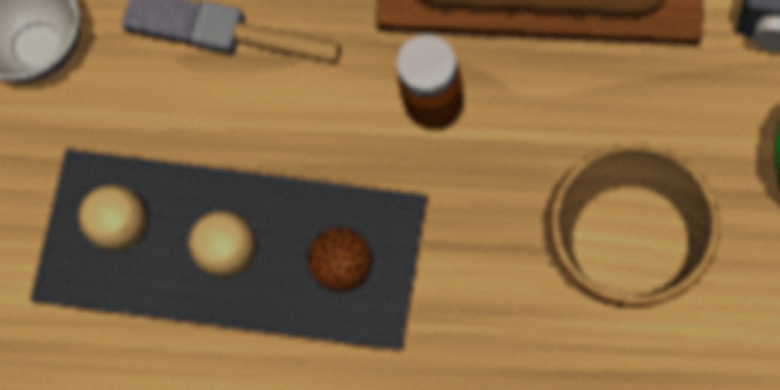

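View pics/c4.png

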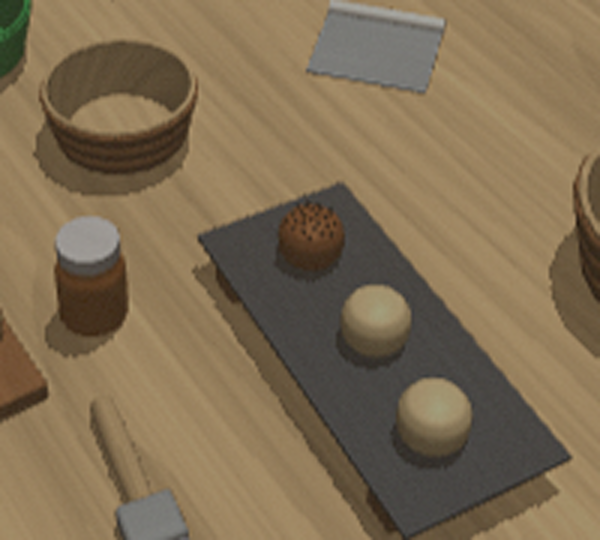

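```bash
cat > m.py <<'E'
from h import *
s=cv2.imread("pics/scene0.png");t=cv2.imread("pics/top0.png")
# panels: very dark pixels
for n,im,(x0,y0,x1,y1) in(("scene",s,(240,145,330,190)),("top",t,(395,180,500,285))):
    g=im.max(2)[y0:y1,x0:x1]; m=(g<42).astype(np.uint8)
    k,l,st,ce=cv2.connectedComponentsWithStats(m)
    for i in range(1,k):
        if st[i,4]>12:
            c=cv2.findContours((l==i).astype(np.uint8),0,2)[0][0]
            print(n,st[i,4],ce[i]+[x0,y0],"box",(cv2.boxPoints(cv2.minAreaRect(c))+[x0,y0]).round(1).tolist())
    b=cv2.resize(m*255,None,fx=5,fy=5); cv2.imwrite(f"pics/m_{n}.png",b)
# seed roll
hs=cv2.cvtColor(s,cv2.COLOR_BGR2HSV);ht=cv2.cvtColor(t,cv2.COLOR_BGR2HSV)
def big(m,x0,y0,x1,y1):
    mm=np.zeros_like(m);mm[y0:y1,x0:x1]=m[y0:y1,x0:x1];mm=cv2.morphologyEx(mm,cv2.MORPH_CLOSE,np.ones((5,5)))
    c=max(cv2.findContours(mm,0,1)[0],key=cv2.contourArea); return c
for n,h,im,boxes in(("scene",hs,s,[(312,245,345,279),(334,275,366,308),(354,306,386,342)]),("top",ht,t,[(238,155,268,188),(198,150,228,182),(162,142,192,174)])):
    for B in boxes:
        m=((h[:,:,1]>65)).astype(np.uint8)*255
        c=big(m,*B); x,y,w,hh=cv2.boundingRect(c); M=cv2.moments(c)
        print(n,"roll",(x,y,w,hh),(M['m10']/M['m00'],M['m01']/M['m00']),cv2.minEnclosingCircle(c))
E
python3 m.py
```

```text
scene 38 [282.68421053 159.81578947] box [[275.8, 158.1], [289.8, 153.8], [292.0, 161.0], [278.0, 165.3]]
top 77 [483.54545455 182.03896104] box [[467.8, 181.9], [468.0, 179.5], [499.2, 182.0], [499.0, 184.4]]
top 19 [447.94736842 198.        ] box [[444.8, 202.4], [449.8, 192.4], [451.4, 193.2], [446.4, 203.2]]
top 47 [433.         210.29787234] box [[423.6, 211.4], [425.3, 204.8], [442.0, 209.0], [440.4, 215.6]]
top 47 [450.78723404 219.59574468] box [[441.6, 216.8], [442.8, 214.4], [461.2, 223.6], [460.0, 226.0]]
top 20 [475.7 217.6] box [[472.0, 221.0], [476.9, 213.6], [479.0, 215.0], [474.1, 222.4]]
top 124 [428.99193548 229.5       ] box [[417.2, 241.7], [436.2, 216.4], [440.0, 219.3], [421.1, 244.6]]
top 79 [443.24050633 245.97468354] box [[433.0, 254.0], [451.5, 235.5], [453.5, 237.5], [435.0, 256.0]]
top 15 [423.66666667 255.66666667] box [[418.3, 257.8], [427.8, 252.6], [428.4, 253.8], [419.0, 259.0]]
top 23 [408.56521739 265.52173913] box [[406.0, 262.0], [410.0, 262.0], [410.0, 268.0], [406.0, 268.0]]
scene roll (312, 245, 33, 32) (326.63245688436524, 258.86796720384507) ((328.0, 256.5161437988281), 19.713586807250977)
scene roll (338, 280, 24, 25) (349.8076923076923, 291.5874125874126) ((349.6000061035156, 291.6000061035156), 12.406553268432617)
scene roll (357, 311, 26, 27) (369.23409923409923, 323.7379287379287) ((369.4479675292969, 323.65985107421875), 13.41859245300293)
top roll (242, 160, 22, 23) (252.65865157944364, 170.8830740216879) ((252.71739196777344, 170.8913116455078), 11.112384796142578)
top roll (202, 155, 23, 23) (213.33154841588575, 165.70593485051316) ((213.32681274414062, 165.82960510253906), 11.473735809326172)
top roll (166, 146, 23, 23) (176.97757255936676, 157.0382585751979) ((177.0, 157.0), 11.70479965209961)
```

```bash
python3 - <<'E'
import cv2,numpy as np
a=cv2.imread("pics/m_scene.png");b=cv2.imread("pics/m_top.png")
w=max(a.shape[1],b.shape[1]);f=lambda i:cv2.copyMakeBorder(i,2,2,2,w-i.shape[1]+2,0,value=(0,0,255))
o=cv2.resize(np.vstack([f(a),f(b)]),None,fx=.75,fy=.75);print(o.shape);cv2.imwrite("pics/mm.png",o)
E
```

```text
(568, 397, 3)
```

View pics/mm.png

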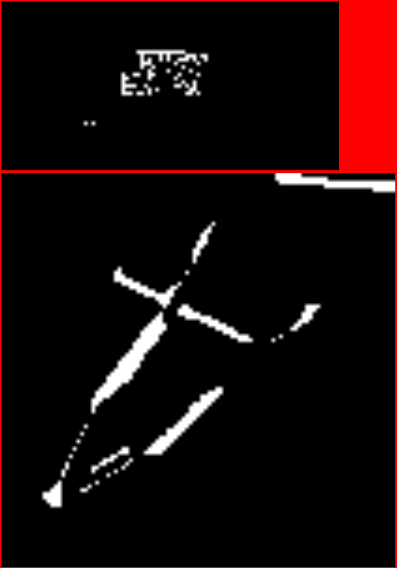

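```bash
python3 - <<'E'
from h import *
T=dict(lf=(438,219),lr=(419.6,240.6),rf=(454.4,237.4),rr=(436.4,255),lh=(459,188.6),rh=(482.4,214.4),hi=(409,266))
for k,p in T.items():
    X=plane("top",p,.054); print(k,X.round(4),"->scene",proj("scene",X).round(1))
# cross-view
S=dict(nf=(272.1,162.6),nr=(294,162.9),ff=(276.1,157.3),fr=(296,158),nh=(240.4,163.6),fh=(248.3,154.9))
for a,b in(("nf","lf"),("nr","lr"),("nh","lh"),("ff","rf"),("fr","rr"),("fh","rh")): print(a,b,tri(S[a],T[b]))
# rolls
for n,sx,tx in(("seed",(329,263),(252.7,170.9)),("a",(349.8,291.6),(213.3,165.8)),("b",(369.3,323.7),(177,157))):
    print(n,tri(sx,tx),plane("top",tx,.06))
# sheet corners, top
for p in((162,135.5),(282,150),(275,201),(151,185)): X=plane("top",p,.034);print("sheet",X.round(4),proj("scene",X).round(1))
E
```

```text
lf [ 0.4958 -0.386   0.054 ] ->scene [271.2 162.1]
lr [ 0.4407 -0.3405  0.054 ] ->scene [293.6 163.7]
rf [ 0.4526 -0.4248  0.054 ] ->scene [277.1 152.7]
rr [ 0.4081 -0.3805  0.054 ] ->scene [295.9 155. ]
lh [ 0.5751 -0.4397  0.054 ] ->scene [240.9 161.4]
rh [ 0.5125 -0.4952  0.054 ] ->scene [250.6 148.2]
hi [ 0.379  -0.3148  0.054 ] ->scene [314.6 161.8]
nf lf (array([ 0.49484174, -0.38531346,  0.05265297]), np.float64(0.0031001134232240416))
nr lr (array([ 0.44020858, -0.33953078,  0.0573675 ]), np.float64(0.0003600104680273925))
nh lh (array([ 0.57694702, -0.44256014,  0.04527705]), np.float64(0.0012113321271884588))
ff rf (array([ 0.45448035, -0.43137235,  0.0338513 ]), np.float64(0.0019136990617983837))
fr rr (array([ 0.40796336, -0.3832209 ,  0.04160433]), np.float64(0.0031620722835858936))
fh rh (array([ 0.51797787, -0.50789644,  0.023474  ]), np.float64(0.001541532909756694))
seed (array([0.59514977, 0.07761149, 0.05318062]), np.float64(0.002070720152891625)) [0.59396779 0.07559508 0.06      ]
a (array([0.60504532, 0.17747799, 0.05156933]), np.float64(0.00037144736677374317)) [0.602377   0.17499384 0.06      ]
b (array([0.62360883, 0.27175749, 0.05172884]), np.float64(0.00019167908392319887)) [0.62088712 0.26840317 0.06      ]
sheet [0.686  0.3259 0.034 ] [361.  361.4]
sheet [0.6616 0.0096 0.034 ] [290.7 262.2]
sheet [0.5255 0.0179 0.034 ] [337.4 244. ]
sheet [0.5517 0.3354 0.034 ] [413.9 334.7]
```

```bash
python3 - <<'E'
from h import *
t=cv2.imread("pics/top0.png");s=cv2.imread("pics/scene0.png")
g=lambda im,x0,y0,x1,y1,k:cv2.resize(np.clip(im[y0:y1,x0:x1].astype(int)*2,0,255).astype(np.uint8),None,fx=k,fy=k,interpolation=0)
cv2.imwrite("pics/n1.png",g(t,402,183,490,278,6)); cv2.imwrite("pics/n2.png",g(s,236,148,322,188,9))
for p in((425,205.5),(464,224)): print(plane("top",p,.028))
d=plane("top",(464,224),.028)-plane("top",(425,205.5),.028);print(np.linalg.norm(d),np.degrees(np.arctan2(d[1],d[0]))+90, (plane("top",(464,224),.028)+plane("top",(425,205.5),.028))/2)
print(proj("top",[.334,-.102,0]))
E
```

```text
[ 0.53360119 -0.36187404  0.028     ]
[ 0.49091425 -0.45921603  0.028     ]
0.1062903509072377 -23.678671240825423 [ 0.51225772 -0.41054504  0.028     ]
[318.79766352 280.95744464]
```

View pics/n1.png

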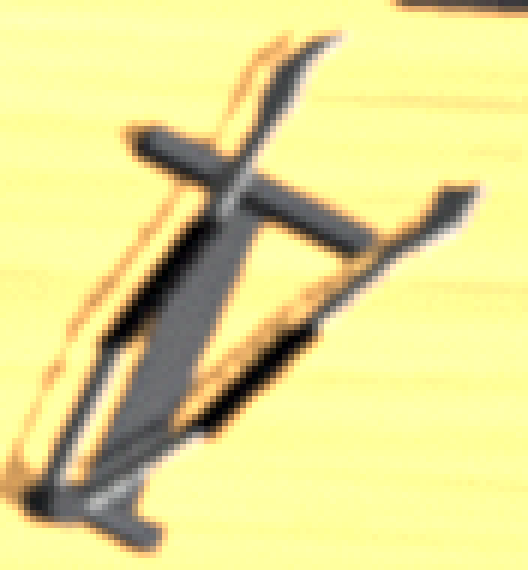

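View pics/n2.png

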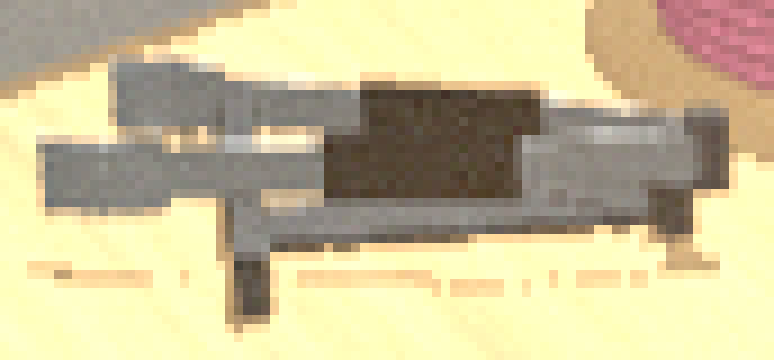

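```bash
cat > ov.py <<'E'
from h import *
def draw(o,yaw,tag,rest=True,a=0.0,oy=None,ryaw=None):
    t=cv2.imread("pics/top0.png");s=cv2.imread("pics/scene0.png")
    out=[]
    for n,im,(x0,y0,x1,y1),k in(("top",t,(400,180,490,280),5),("scene",s,(234,146,324,190),8)):
        b=cv2.resize(im[y0:y1,x0:x1],None,fx=k,fy=k,interpolation=0)
        def L(P,col,yw=yaw,oo=o):
            R=np.array([[np.cos(yw),-np.sin(yw)],[np.sin(yw),np.cos(yw)]])
            q=[((proj(n,[*(R@p[:2]+oo),p[2]])-[x0,y0]+.5)*k).astype(int) for p in P]
            cv2.polylines(b,[np.array(q)],False,col,1)
        for sg in(1,-1):
            th=sg*.08
            def pt(x,y,z): # arm panel pts: rotate about hinge by half
                return (x,y,z)
            # outer face: panel parallel+23mm when closed .16; open rotated about hinge
            def op(x,y):
                dx=x+.1; c,s_=np.cos(th),np.sin(th); return (c*dx-s_*y-.1, s_*dx+c*y)
            c4=[op(-.036,sg*.023),op(.032,sg*.023)]
            L([(*c4[0],.03),(*c4[1],.03),(*c4[1],.054),(*c4[0],.054),(*c4[0],.03)],(0,255,0) if sg>0 else (0,0,255))
            L([(.088,sg*.045,.042),(.132,sg*.045,.042)],(255,255,0))
        L([(-.1,0,.03),(-.1,0,.054)],(255,0,255))
        if rest:
            ry=yaw if ryaw is None else ryaw; oo=o if oy is None else oy
            L([(-.088,-.022,.028),(-.088,.022,.028)],(255,0,0),ry,oo);L([(.066,-.052,.028),(.066,.052,.028),(.066,.052,0)],(255,0,0),ry,oo)
        out.append(b)
    w=max(i.shape[1] for i in out); cv2.imwrite(f"pics/ov_{tag}.png",np.vstack([cv2.copyMakeBorder(i,0,0,0,w-i.shape[1],0) for i in out])[:900])
E
python3 - <<'E'
from ov import *
print([proj("scene",p).round(1) for p in([.5336,-.3619,.028],[.5336,-.3619,0],[.4909,-.4592,.028])])
print(tri((264,172.5),(425,205.5)))
draw(np.array([.449,-.384]),np.radians(-43),"a")
E
```

```text
[array([264.7, 176.2]), array([265.2, 183.5]), array([262.1, 158. ])]
(array([ 0.53312147, -0.36022817,  0.0413102 ]), np.float64(0.0059910966834932945))
```

```bash
python3 -c "
import cv2;i=cv2.imread('pics/ov_a.png');print(i.shape);cv2.imwrite('pics/ov_a2.png',cv2.resize(i,None,fx=.69,fy=.69))"
```

```text
(852, 720, 3)
```

View pics/ov_a2.png

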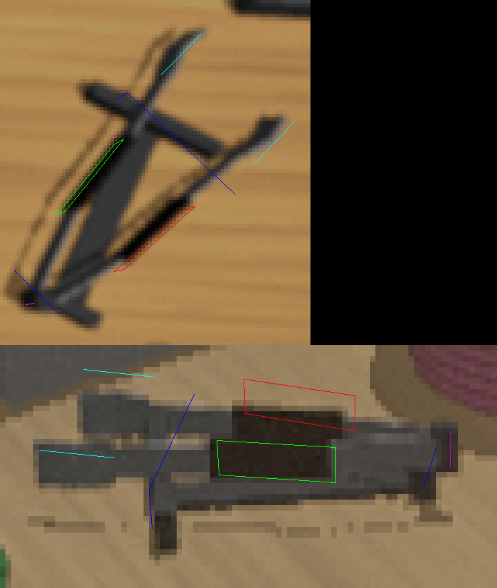

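```bash
python3 - <<'E'
from ov import *
for yw in(-43,):
  draw(np.array([.449,-.384]),np.radians(-43),"b",oy=np.array([.452,-.384]),ryaw=np.radians(-23.7))
i=cv2.imread('pics/ov_b.png');cv2.imwrite('pics/ov_b2.png',cv2.resize(i,None,fx=.7,fy=.7))
for sp,tp in(((314.9,161),(408,264.5)),((310.4,174),(428,272.5)),((310.4,169),(428,272.5))): print(tri(sp,tp))
for p in([.380,-.329,0],[.380,-.329,.028],[.512,-.41,.006],[.45,-.384,.006]): print(proj("scene",p),proj("top",p))
E
```

```text
(array([ 0.38150846, -0.31043067,  0.060441  ]), np.float64(0.0014312093634791022))
(array([ 0.36266131, -0.37855922, -0.03278923]), np.float64(0.0172114378702168))
(array([ 0.36347474, -0.37368173, -0.01017165]), np.float64(0.012776145904788505))
[311.69593035 173.85825427] [409.57617154 266.70667494]
[311.77839583 166.66083341] [412.29236106 266.27769421]
[263.89821461 172.57417831] [441.38907383 216.27111212]
[284.51899204 170.69564669] [431.67298052 239.78434206]
```

View pics/ov_b2.png

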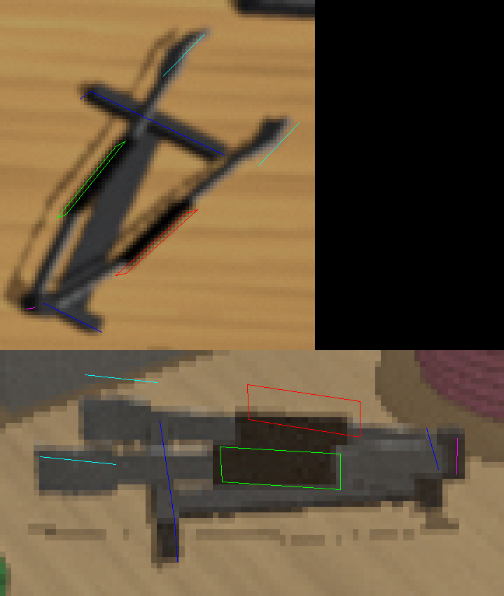

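```bash
python3 - <<'E'
from h import *
a=eyes.snapshot("scene")[:,:,::-1];b=eyes.snapshot("top")[:,:,::-1]
cv2.imwrite("pics/scene1.png",a);cv2.imwrite("pics/top1.png",b)
for n,i,(x0,y0,x1,y1) in(("scene",a,(235,145,330,190)),("top",b,(395,180,495,285))):
    d=np.abs(i.astype(int)-cv2.imread(f"pics/{n}0.png")).max(2);print(n,d.max(),d[y0:y1,x0:x1].max())
S=dict(ff=(276,157),fr=(296.2,157.8),nf=(272,163),nr=(294,163.2))
for k,v in S.items(): X=plane("scene",v,.054);print(k,X.round(4),proj("top",X).round(1))
for k,v in dict(fh=(248.3,154.6),nh=(240.4,163.8)).items(): X=plane("scene",v,.056);print(k,X.round(4),proj("top",X).round(1))
E
```

```text
scene 45 12
top 17 8
ff [ 0.4685 -0.404   0.054 ] [445.6 230.5]
fr [ 0.416  -0.3656  0.054 ] [430.1 251.4]
nf [ 0.4964 -0.38    0.054 ] [435.5 218.6]
nr [ 0.4384 -0.3423  0.054 ] [420.4 241.6]
fh [ 0.5383 -0.4608  0.056 ] [468.3 203.3]
nh [ 0.5837 -0.4255  0.056 ] [453.5 184.8]
```

```bash
python3 - <<'E'
from h import *
s=cv2.imread("pics/scene0.png");t=cv2.imread("pics/top0.png")
hs=cv2.cvtColor(s,cv2.COLOR_BGR2HSV);ht=cv2.cvtColor(t,cv2.COLOR_BGR2HSV)
# seed roll: hue red-brown
for n,h,B in(("scene",hs,(308,240,350,282)),("top",ht,(235,152,272,190))):
    x0,y0,x1,y1=B; q=h[y0:y1,x0:x1]; m=((q[:,:,1]>110)&(q[:,:,0]<14)).astype(np.uint8)
    m=cv2.morphologyEx(m,cv2.MORPH_CLOSE,np.ones((5,5)))
    c=max(cv2.findContours(m,0,1)[0],key=cv2.contourArea);print(n,np.add(cv2.boundingRect(c),(x0,y0,0,0)),np.add(cv2.minEnclosingCircle(c)[0],(x0,y0)),cv2.minEnclosingCircle(c)[1])
crop(t,310,125,390,200,9,"pics/b1.png");crop(s,230,190,300,250,10,"pics/b2.png")
X=plane("top",(252.9,171),.054);print(X,proj("scene",X))
E
```

```text
scene [318 253  22  21] [328.20776176 263.34474945] 10.84257698059082
top [243 161  21  21] [252.93333244 170.93333244] 10.724321365356445
[0.59547514 0.07626091 0.054     ] [328.16131823 262.40053719]
```

View pics/b1.png

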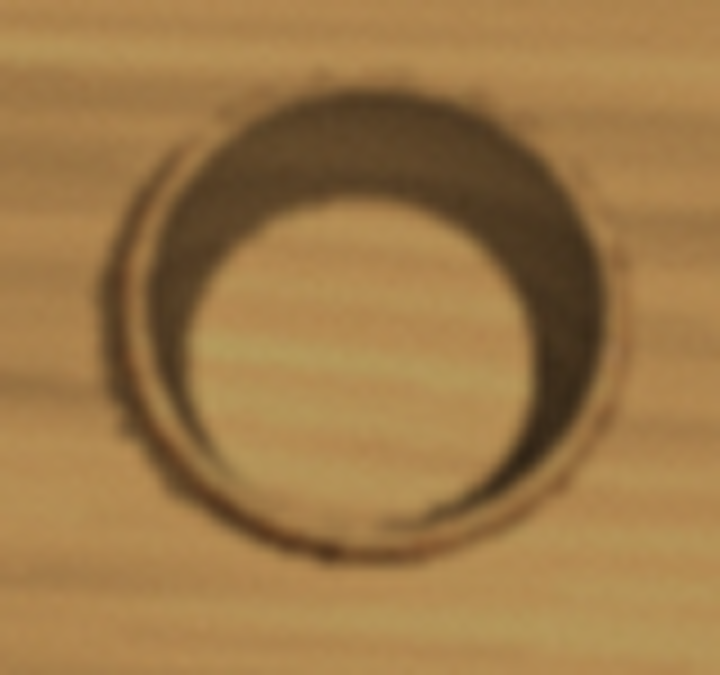

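View pics/b2.png

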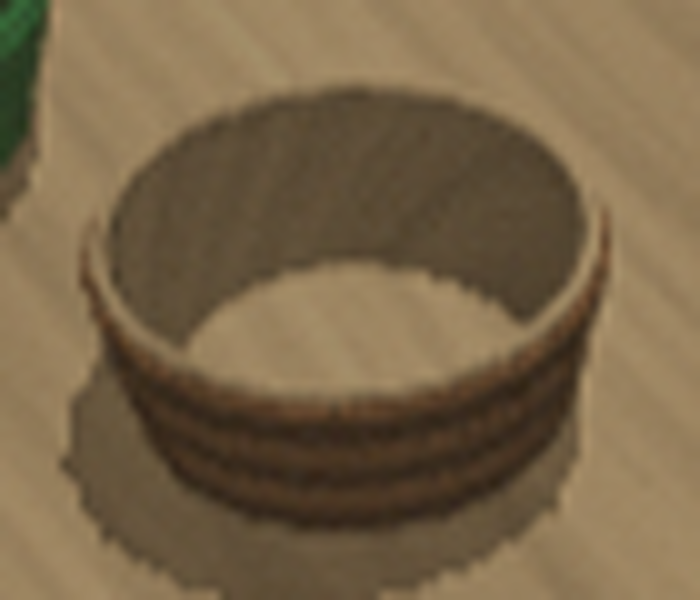

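```bash
python3 - <<'E'
from h import *
print(tri((264.7,214.3),(351.4,159.8)),plane("top",(351.4,159.8),.06))
a=plane("top",(310+125/9,160),.06)-plane("top",(310+628/9,160),.06);print(np.linalg.norm(a))
# jar
print(tri((254.5,266),(283.5,104)))
# refined tongs
n1=lambda u,v:(402+u/6-.5,183+v/6-.5); n2=lambda u,v:(236+u/9-.5,148+v/9-.5)
P=dict(Lf=(n2(324,137),n1(212,212)),Lr=(n2(520,137),n1(102,345)),Rf=(n2(360,84),n1(318,325)),Rr=(n2(543,92),n1(208,435)),
 Lt=(n2(40,140),n1(340,36)),Rt=(n2(113,60),n1(478,190)),Hi=(n2(710,110),n1(35,492)))
for k,v in P.items(): print(k,tri(*v))
E
```

```text
(array([ 0.63700586, -0.1695253 ,  0.05265662]), np.float64(0.001189571625014878)) [ 0.63502778 -0.16935349  0.06      ]
0.14043544446319203
(array([0.76420763, 0.01142715, 0.08014551]), np.float64(0.008947075551271538))
Lf (array([ 0.49778957, -0.38240993,  0.05452717]), np.float64(0.0017407856496370255))
Lr (array([ 0.44242946, -0.33738953,  0.05945585]), np.float64(0.0026446922589241683))
Rf (array([ 0.45631777, -0.43112207,  0.03623467]), np.float64(0.0010732995661824258))
Rr (array([ 0.40826699, -0.3826758 ,  0.04286175]), np.float64(0.002008794212204818))
Lt (array([ 0.57765647, -0.44062804,  0.04789173]), np.float64(0.0018683966785273223))
Rt (array([ 0.51880049, -0.50408666,  0.02788586]), np.float64(0.001636876772361575))
Hi (array([ 0.38249079, -0.30881907,  0.06589279]), np.float64(0.0021545271857514444))
```

```bash
cat > f.py <<'E'
from h import *
def Rt(y,p,r): return Ro.from_euler('xyz',np.radians([r,p,y])).as_matrix()
def tool(R,sg):  # tongs rotation -> tool rpy
    x,y,z=R.T; xt=sg*y; yt=-z; return Ro.from_matrix(np.c_[xt,yt,np.cross(xt,yt)]).as_euler('xyz')
H=.003
def tcp(c,R): return c+R[:,2]*H   # c: tongs_grip point
CT=np.array([.4512,-.3834,.0483]); R0=Rt(-43.8,5.5,16); C0=CT-R0[:,2]*.012+R0[:,0]*.002
SEED=np.array([.5955,.0765,.054]); BAS=np.array([.636,-.1694,.06])
E
python3 - <<'E'
from f import *
print(C0)
for sg in(1,-1):
    q=ctrl.ik(tcp(C0,R0)+R0[:,2]*.11,tool(R0,sg)); print(sg,"pre",None if q is None else np.round(q,2))
    q=ctrl.ik(tcp(C0,R0),tool(R0,sg)); print("grasp",None if q is None else np.round(q,2))
    for yaw in(-40,-4,30,60,85):
        R=Rt(yaw,0,0)
        for nm,h in(("seed",SEED),("hov",SEED+[0,0,.1]),("bas",BAS+[0,0,.11])):
            q=ctrl.ik(tcp(h-R[:,0]*.11,R),tool(R,sg)); print(yaw,nm,None if q is None else np.round(q,2))
E
```

```text
[ 0.45412827 -0.38162535  0.03662627]
1 pre [ 0.81  0.72  0.1   1.63 -0.41  0.96  1.94]
grasp [ 1.22  0.96 -0.7   1.7   0.41  0.75  1.21]
-40 seed [-0.36  0.71  0.04  1.98 -0.07  0.45  0.6 ]
-40 hov [-0.4   0.55  0.1   1.92 -0.08  0.68  0.62]
-40 bas [ 0.02  0.57  0.16  1.83 -0.12  0.76  1.12]
-4 seed [-0.19  0.68 -0.06  2.08  0.1   0.38  1.18]
-4 hov [-0.21  0.5  -0.03  2.01  0.02  0.63  1.25]
-4 bas [ 0.21  0.55  0.06  1.85 -0.05  0.74  1.79]
30 seed [ 0.03  0.69 -0.2   2.06  0.31  0.42  1.69]
30 hov [ 0.03  0.52 -0.19  1.99  0.15  0.65  1.84]
30 bas [ 0.4   0.59 -0.09  1.75  0.07  0.8   2.37]
60 seed [ 0.21  0.74 -0.35  1.95  0.47  0.53  2.15]
60 hov [ 0.2   0.57 -0.33  1.88  0.27  0.72  2.34]
60 bas [ 0.53  0.67 -0.24  1.6   0.19  0.9   2.83]
85 seed [ 0.3   0.8  -0.47  1.82  0.56  0.66  2.55]
85 hov [ 0.3   0.65 -0.46  1.76  0.37  0.82  2.72]
85 bas [-0.14  1.01  1.14  1.47 -0.94  1.27 -2.12]
-1 pre [ 0.3   1.03  1.14  1.64 -1.1   1.45 -0.62]
grasp [ 0.39  1.01  0.77  1.73 -1.07  1.1  -0.66]
-40 seed [ 0.09  0.8  -0.67  1.97  0.81  0.66  2.91]
-40 hov [-0.98  0.85  1.14  1.93 -0.93  1.02 -1.67]
-40 bas [-0.51  0.85  1.14  1.84 -0.9   1.07 -1.27]
-4 seed [-0.55  0.74  0.49  2.09 -0.74  0.49 -1.13]
-4 hov [-0.69  0.6   0.69  2.03 -0.58  0.72 -1.27]
-4 bas [-0.22  0.66  0.76  1.86 -0.59  0.85 -0.81]
30 seed [-0.37  0.73  0.42  2.07 -0.64  0.47 -0.51]
30 hov [-0.48  0.58  0.58  2.01 -0.48  0.7  -0.65]
30 bas [-0.05  0.68  0.65  1.77 -0.52  0.88 -0.21]
60 seed [-0.23  0.75  0.34  1.96 -0.48  0.51 -0.08]
60 hov [-0.32  0.6   0.47  1.9  -0.39  0.73 -0.15]
60 bas [ 0.07  0.72  0.55  1.61 -0.44  0.93  0.25]
85 seed [-0.16  0.78  0.26  1.83 -0.34  0.58  0.24]
85 hov [-0.22  0.64  0.37  1.77 -0.31  0.78  0.21]
85 bas [ 0.14  0.77  0.44  1.46 -0.36  0.99  0.58]
```

```bash
python3 - <<'E'
from f import *
o=tool(R0,1)
ctrl.move_to(tcp(C0,R0)+R0[:,2]*.11,o)
s=ctrl.read_state();print(s["time_s"],s["eef_pos"],s["contact_force"])
ctrl.move_l(tcp(C0,R0)+R0[:,2]*.035,o,vel=.15)
s=ctrl.read_state();print(s["time_s"],s["eef_pos"],s["contact_force"],np.round(s["qpos"],2))
for n in("scene","top"): cv2.imwrite(f"pics/p_{n}.png",eyes.snapshot(n)[:,:,::-1])
a=cv2.imread("pics/p_scene.png");b=cv2.imread("pics/p_top.png")
crop(a,220,90,340,195,5,"pics/p1.png");crop(b,380,160,500,290,4,"pics/p2.png")
E
```

```text
3.725 [ 0.44097212 -0.41043031  0.14484402] [ 0.17029884 -0.71699324 -0.51991194]
4.375 [ 0.44964198 -0.39218973  0.07336319] [ 0.37322032 -0.27485825 -0.36885868] [ 0.79  0.81  0.06  1.69 -0.44  0.81  1.97]
```

View pics/p1.png

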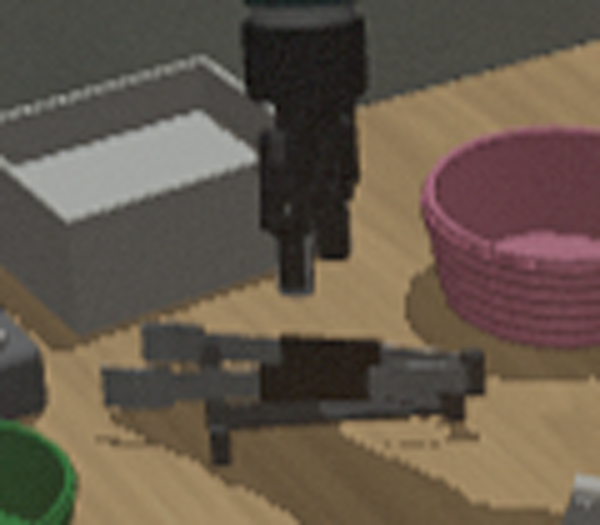

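View pics/p2.png

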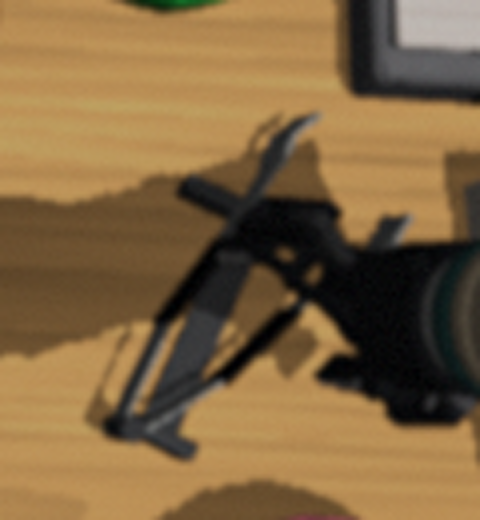

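```bash
python3 - <<'E'
from f import *
s=ctrl.read_state();R=Ro.from_euler('xyz',s["tool_rot"]).as_matrix();p=s["eef_pos"]
for x in(.045,-.045,.057,-.057):
  for y in (.017,.004):
    X=p+R@[x,y,0];print(x,y,X.round(3),proj("scene",X).round(1),proj("top",X).round(1))
E
```

```text
0.045 0.017 [ 0.483 -0.358  0.07 ] [279.1 160.6] [428.5 222.7]
0.045 0.004 [ 0.481 -0.361  0.083] [278.9 156.6] [431.5 222.7]
-0.045 0.017 [ 0.421 -0.419  0.045] [286.4 153. ] [451.  250.6]
-0.045 0.004 [ 0.419 -0.422  0.058] [286.3 149.2] [454.3 251. ]
0.057 0.017 [ 0.491 -0.35   0.073] [278.1 161.7] [425.5 219. ]
0.057 0.004 [ 0.489 -0.353  0.086] [277.8 157.6] [428.4 218.9]
-0.057 0.017 [ 0.413 -0.427  0.042] [287.4 152.1] [454.  254.3]
-0.057 0.004 [ 0.411 -0.43   0.055] [287.2 148.3] [457.3 254.7]
```

```bash
python3 - <<'E'
from f import *
for a,b in(((279.2,148),(436,224)),((287,141.5),(460,252))): print(tri(a,b))
b=cv2.imread("pics/p_top.png");a=cv2.imread("pics/p_scene.png")
f=lambda im,x0,y0,x1,y1,k:cv2.resize(np.clip(im[y0:y1,x0:x1].astype(int)*3,0,255).astype(np.uint8),None,fx=k,fy=k,interpolation=0)
cv2.imwrite("pics/q1.png",f(b,410,195,500,275,7));cv2.imwrite("pics/q2.png",f(a,255,105,315,175,8))
E
```

```text
(array([ 0.47524662, -0.36488746,  0.10916388]), np.float64(0.0030360900652916696))
(array([ 0.41469469, -0.42569492,  0.08386157]), np.float64(0.0013917387946980435))
```

View pics/q1.png

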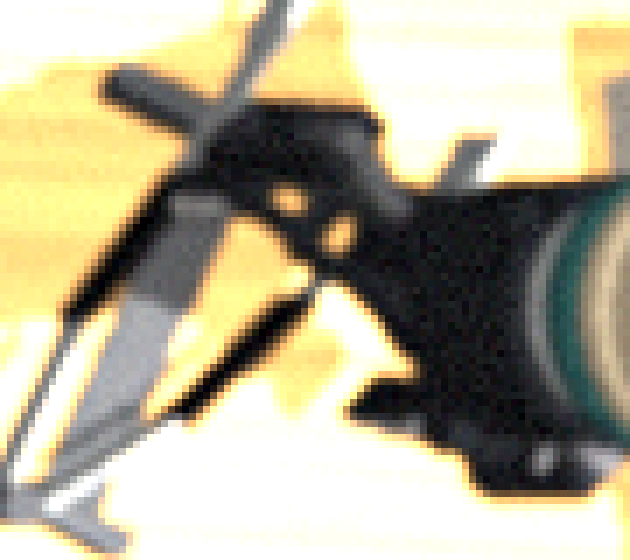

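View pics/q2.png

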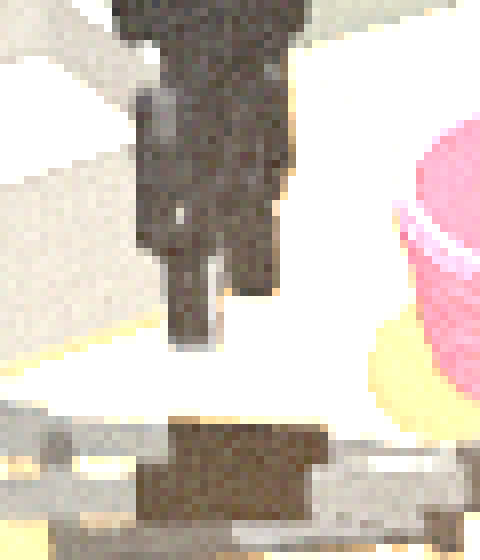

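```bash
python3 - <<'E'
from f import *
p=np.array([0.29224929,0.57995088,0.22077638]);R=Ro.from_euler('xyz',[-1.57084121,0.00169958,1.1040198]).as_matrix()
for x in(.045,-.045):
  for y in (.017,.004,-.024):
    X=p+R@[x,y,0];print(x,y,X.round(3),proj("scene",X).round(1),proj("top",X).round(1))
a=cv2.imread("pics/scene0.png");crop(a,560,190,640,290,6,"pics/g0.png")
s=ctrl.read_state();print(s["time_s"],s["eef_pos"],s["tool_rot"],tool(R0,1),s["width"])
E
```

```text
0.045 0.017 [0.312 0.62  0.204] [643.9 327.7] [-48.6 274.2]
0.045 0.004 [0.312 0.62  0.217] [647.3 323. ] [-55.1 274.1]
0.045 -0.024 [0.313 0.62  0.245] [654.9 312.5] [-69.8 273.8]
-0.045 0.017 [0.272 0.54  0.204] [612.3 288.4] [-12.9 297.5]
-0.045 0.004 [0.272 0.54  0.217] [615.2 283.7] [-18.8 297.8]
-0.045 -0.024 [0.272 0.54  0.245] [621.5 273.2] [-32.3 298.4]
4.475 [ 0.44976931 -0.39285631  0.07406411] [-1.47343472 -0.27734577  0.77896852] [-1.47095991 -0.27793281  0.7788657 ] 0.08500004339470822
```

View pics/g0.png

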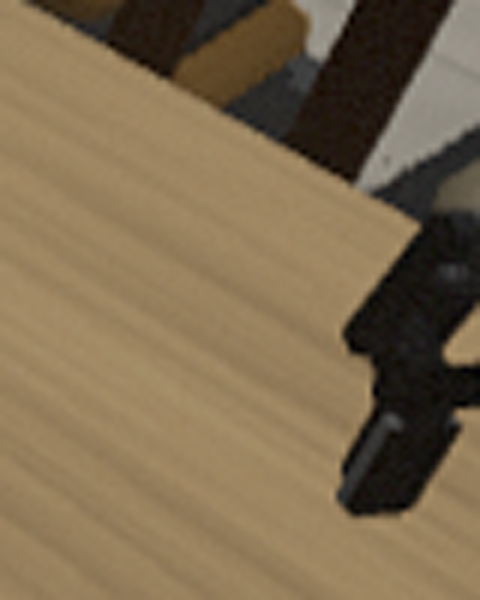

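```bash
cat > look.py <<'E'
from f import *
import sys
def look(tag,sb=(235,100,335,195),tb=(395,175,500,285),gain=2.5,k=4):
    o=[]
    for n,B in(("scene",sb),("top",tb)):
        im=eyes.snapshot(n)[:,:,::-1];cv2.imwrite(f"pics/{tag}_{n}.png",im)
        x0,y0,x1,y1=B;o.append(cv2.resize(np.clip(im[y0:y1,x0:x1].astype(float)*gain,0,255).astype(np.uint8),None,fx=k,fy=k,interpolation=0))
    h=max(i.shape[0] for i in o)
    a=np.hstack([cv2.copyMakeBorder(i,0,h-i.shape[0],0,4,0) for i in o]);cv2.imwrite(f"pics/{tag}.png",a);print(tag,a.shape)
E
python3 - <<'E'
from look import *
o=tool(R0,1)
ctrl.move_l(tcp(C0,R0)+R0[:,2]*.012,o,vel=.08)
s=ctrl.read_state();print(s["time_s"],s["eef_pos"],s["contact_force"])
look("d1",k=3.8)
E
```

```text
4.9083 [ 0.4520695  -0.38501438  0.05035042] [-0.05307121  0.08381332  0.59999574]
d1 (418, 787, 3)
```

View pics/d1.png

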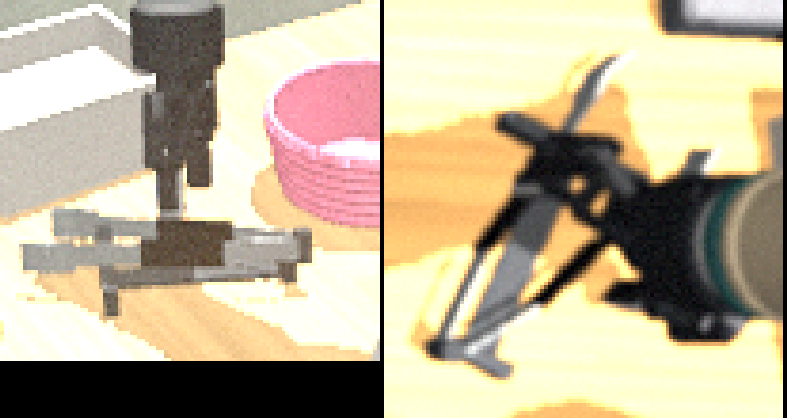

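```bash
python3 - <<'E'
from f import *
A,_=tri((279.7,157.1),(430.3,223.7));B,_=tri((287.6,149),(453.4,253.2))
s=ctrl.read_state();p=s["eef_pos"];R=Ro.from_euler('xyz',s["tool_rot"]).as_matrix()
for X in(A,B): print(X.round(4),"in tool",(R.T@(X-p)).round(4),"in tongs",(R0.T@(X-C0)).round(4))
a=cv2.imread("pics/d1_scene.png");b=cv2.imread("pics/d1_top.png")
f=lambda im,x0,y0,x1,y1,k:cv2.resize(np.clip(im[y0:y1,x0:x1].astype(float)*3,0,255).astype(np.uint8),None,fx=k,fy=k,interpolation=0)
x=f(a,262,130,312,180,8);y=f(b,412,205,472,265,6.65);cv2.imwrite("pics/d1z.png",np.hstack([x,cv2.resize(y,(400,400))]))
E
```

```text
[ 0.4791 -0.3593  0.081 ] in tool [ 0.0444 -0.0185  0.0019] in tongs [-0.0017  0.0443  0.0335]
[ 0.4146 -0.4206  0.0576] in tool [-0.0475 -0.0202  0.0037] in tongs [-0.0036 -0.0476  0.0352]
```

View pics/d1z.png

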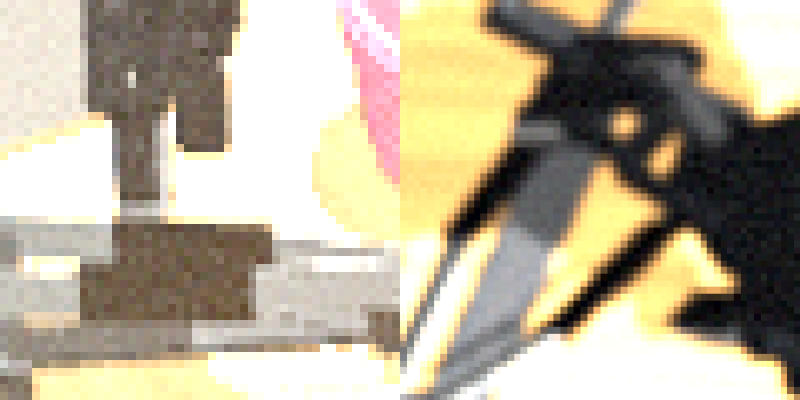

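```bash
python3 - <<'E'
from look import *
o=tool(R0,1)
for d in(.004,-.004,-.010):
    ctrl.move_l(tcp(C0,R0)+R0[:,2]*d,o,vel=.05)
    s=ctrl.read_state();f=s["contact_force"];print(s["time_s"],s["eef_pos"].round(4),f.round(2))
    if np.linalg.norm(f)>5: break
look("d2",sb=(262,130,312,180),tb=(412,205,472,265),gain=3,k=6.5)
E
```

```text
5.3167 [ 0.4532 -0.383   0.043 ] [-0.13  0.31  0.37]
5.625 [ 0.4541 -0.3809  0.0352] [-0.34  0.04  0.41]
5.8917 [ 0.4548 -0.3794  0.0296] [-0.06 -0.21  0.33]
d2 (390, 723, 3)
```

View pics/d2.png

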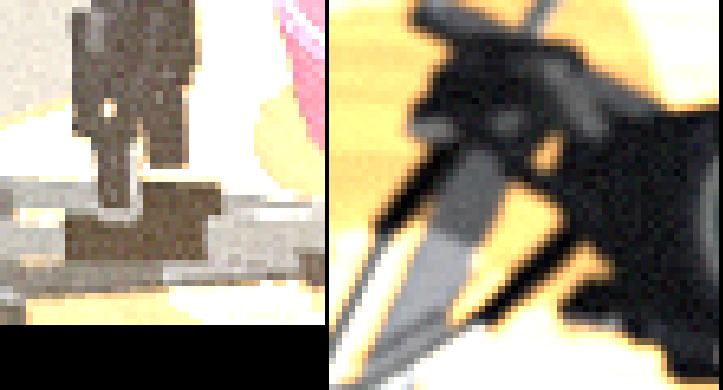

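```bash
python3 - <<'E'
from look import *
o=tool(R0,1)
for d in(-.018,-.026,-.031,-.035):
    ctrl.move_l(tcp(C0,R0)+R0[:,2]*d+R0[:,1]*.0015,o,vel=.04)
    s=ctrl.read_state();f=s["contact_force"];print(s["time_s"],s["eef_pos"].round(4),f.round(2))
    if np.linalg.norm(f)>4: break
look("d3",sb=(262,130,312,180),tb=(412,205,472,265),gain=3,k=6.5)
E
```

```text
6.3417 [ 0.4569 -0.3762  0.0224] [-0.56 -0.54 -0.88]
6.6917 [ 0.4579 -0.3742  0.0147] [ 0.2  -0.07  0.2 ]
6.9667 [ 0.4585 -0.373   0.01  ] [-0.47  0.33 -0.01]
7.2167 [ 0.459  -0.372   0.0062] [-0.87  0.74 -0.89]
d3 (390, 723, 3)
```

View pics/d3.png

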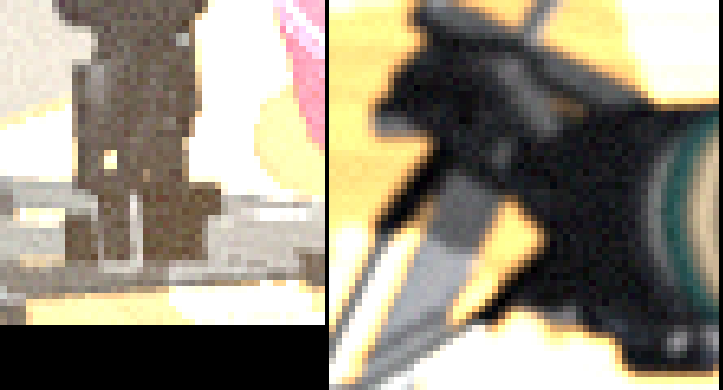

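```bash
python3 - <<'E'
from look import *
for w in(.066,.060,.0575):
    ctrl.gripper_to(w)
    s=ctrl.read_state();print(s["time_s"],s["width"],s["contact_force"].round(2),s["torque"].round(2))
look("e1",gain=2,k=3.8)
E
```

```text
7.65 0.06594468855573399 [ 0.09 -0.02 -0.37] [-0.27  0.21 -0.  ]
7.8917 0.060412533544719045 [-3.76 -1.31  4.78] [-0.25  0.66 -0.07]
8.1167 0.05778878311340266 [-4.29 -2.11  6.57] [-0.47  1.06  0.05]
e1 (418, 787, 3)
```

View pics/e1.png

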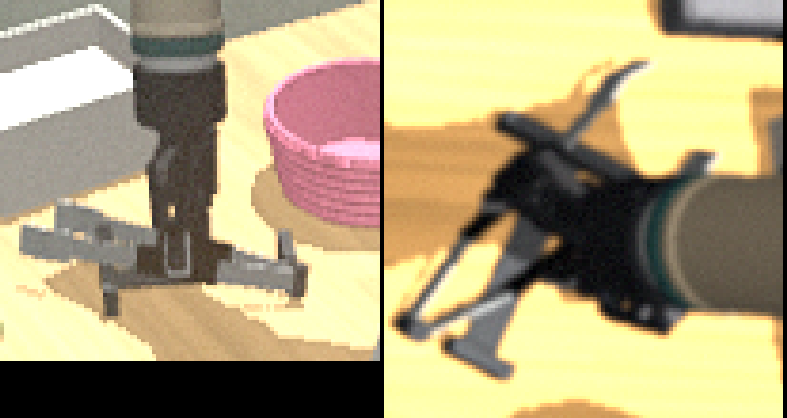

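```bash
python3 - <<'E'
from look import *
s=ctrl.read_state();p=s["eef_pos"]
ctrl.move_l(p+np.array([0,0,.05]),None,vel=.1)
s=ctrl.read_state();print(s["time_s"],s["width"],s["contact_force"].round(2),s["torque"].round(2))
look("e2",sb=(235,80,335,195),tb=(395,165,510,285),gain=2,k=3.4)
E
```

```text
8.8667 0.05742017329813716 [ 0.04  0.05 -1.04] [-0.31  0.16 -0.04]
e2 (408, 739, 3)
```

View pics/e2.png

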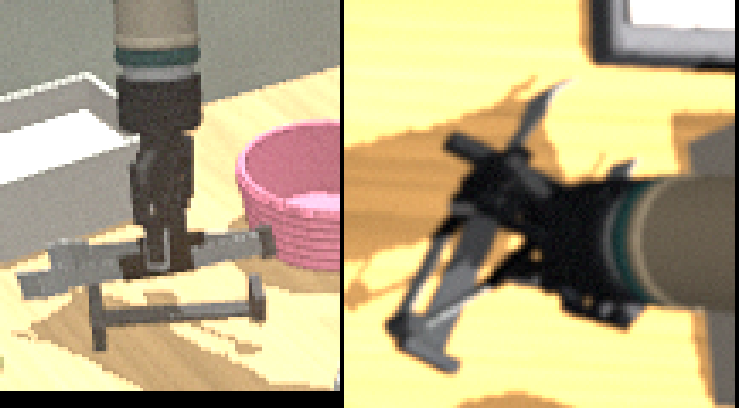

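```bash
python3 - <<'E'
from look import *
R=Rt(-4,0,0)
c=SEED-R[:,0]*.11+[0,0,.09]
ctrl.move_to(c,tool(R,1))
ctrl.hold(.2)
s=ctrl.read_state();print(s["time_s"],s["width"],s["eef_pos"],s["tool_rot"],s["contact_force"].round(2),s["torque"].round(2))
for n in("scene","top"): cv2.imwrite(f"pics/h1_{n}.png",eyes.snapshot(n)[:,:,::-1])
a=cv2.imread("pics/h1_scene.png");b=cv2.imread("pics/h1_top.png")
crop(a,260,150,440,330,4,"pics/h1a.png");crop(b,190,120,330,250,5,"pics/h1b.png")
E
```

```text
10.9 0.05744004030175284 [0.48601192 0.08314846 0.14386221] [-1.57070385e+00  3.29657301e-04  1.49905196e+00] [ 0.23 -0.56 -0.4 ] [-0.01  0.04  0.02]
```

View pics/h1a.png

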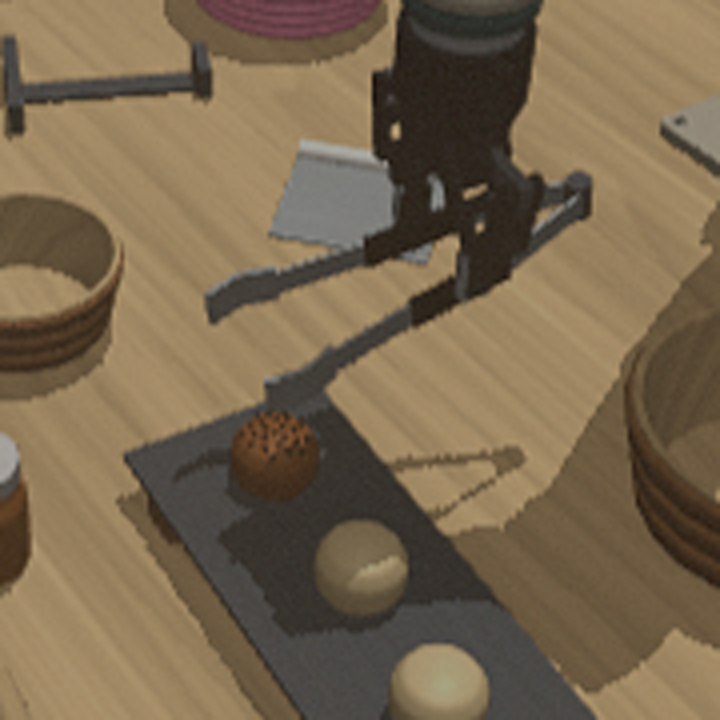

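View pics/h1b.png

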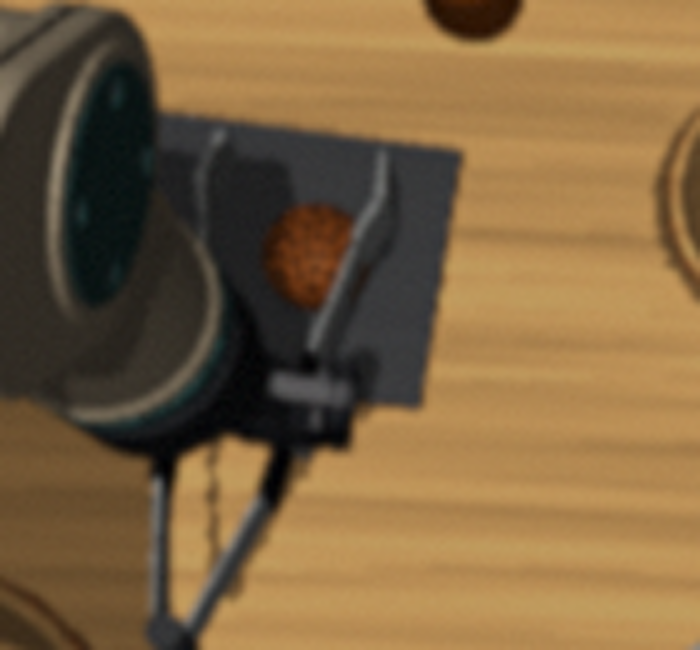

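```bash
python3 - <<'E'
from f import *
S=lambda u,v:(260+u/4-.4,150+v/4-.4);T=lambda u,v:(190+u/5-.4,120+v/5-.4)
P=dict(Rt=(S(207,290),T(379,150)),Lt=(S(267,382),T(220,132)),Hi=(S(578,176),T(165,628)))
for k,v in P.items(): P[k],e=tri(*v);print(k,P[k].round(4),e)
m=(P["Rt"]+P["Lt"])/2;d=m-P["Hi"];print(m,d,np.linalg.norm(d),np.degrees(np.arctan2(d[1],d[0])),np.degrees(np.arcsin(d[2]/np.linalg.norm(d))))
s=ctrl.read_state();print("grip pt",P["Hi"]+d*100/232,s["eef_pos"], "heads",P["Hi"]+d*210/232)
b=cv2.imread("pics/h1_top.png");a=cv2.imread("pics/h1_scene.png")
cv2.imwrite("pics/h1z.png",np.hstack([cv2.resize(b[140:200,225:285],(390,390),interpolation=0),cv2.resize(a[215:275,305:365],(390,390),interpolation=0)]))
E
```

```text
Rt [0.6162 0.0317 0.1592] 7.445435493986734e-05
Lt [0.6247 0.1063 0.1494] 2.9238956789187945e-05
Hi [0.3951 0.0967 0.1949] 0.001045013617166488
[0.62044152 0.06904321 0.15428304] [ 0.22536917 -0.02763302 -0.04060913] 0.23065980837308764 -6.99027244795279 -10.14013755492181
grip pt [0.49221423 0.08476545 0.17738823] [0.4859215  0.08351723 0.143905  ] heads [0.5990703  0.07166359 0.1581339 ]
```

View pics/h1z.png

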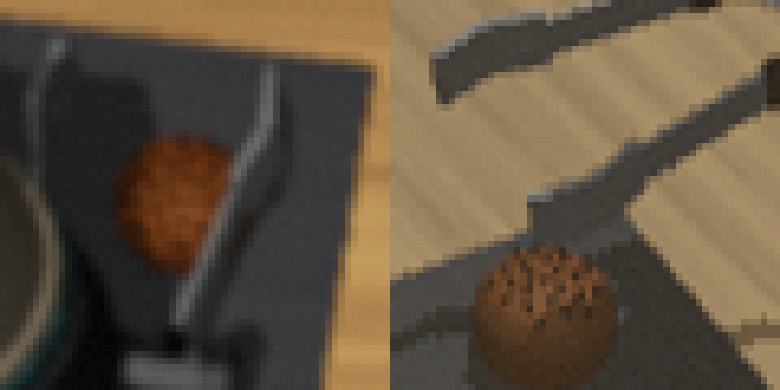

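```bash
cat >> f.py <<'E'
A1=Rt(-4,0,0); D=A1.T@Rt(-7,10,-6)
def lev(yaw): return Rt(yaw,0,0)@D.T   # tool-as-tongs rotation making tongs level at yaw
E
python3 - <<'E'
from look import *
A=lev(-4)
s=ctrl.read_state();p=s["eef_pos"]
# keep heads where they are: heads relative to TCP in A1 frame
h=np.array([.5991,.0717,.158-.013])-p; hl=A1.T@h; print(hl)
tgt=SEED+[0,0,.075]-A@hl
print(tgt,ctrl.ik(tgt,tool(A,1)))
ctrl.move_l(tgt,tool(A,1),vel=.08);ctrl.hold(.3)
s=ctrl.read_state();print(s["time_s"],s["width"],s["eef_pos"],s["tool_rot"],s["contact_force"].round(2))
for n in("scene","top"): cv2.imwrite(f"pics/h2_{n}.png",eyes.snapshot(n)[:,:,::-1])
a=cv2.imread("pics/h2_scene.png");b=cv2.imread("pics/h2_top.png")
crop(a,295,170,425,290,6,"pics/h2a.png");crop(b,200,130,300,255,4.5,"pics/h2b.png")
E
```

```text
[ 0.11372713 -0.00389352  0.001095  ]
[0.48392482 0.08442774 0.10806322] [-0.34268985  0.54647293  0.2177236   2.24563349 -0.81716601  0.23673943
  2.16339691]Traceback (most recent call last):
  File "<stdin>", line 8, in <module>
station.Unreachable: the arm cannot follow that straight line within its joint ranges
```

```bash
python3 - <<'E'
from f import *
hl=np.array([.1137,-.0039,.001])
lo=np.array([-3.06,-.37,-1.25,.18,-1.1,.23,-2.94]);hi=np.array([3.06,2.12,1.32,2.47,4.24,1.98,2.94])
for yaw in range(-30,111,10):
    A=lev(yaw);r=[]
    for h in(SEED+[0,0,.09],SEED,SEED+[0,0,.1]):
        q=ctrl.ik(h-A@hl,tool(A,1)); r.append(None if q is None else round(float(min(np.minimum(q-lo,hi-q))),2))
    rb=[]
    for yb in range(-60,111,10):
        B=lev(yb);q=ctrl.ik(BAS+[0,0,.12]-B@hl,tool(B,1));rb.append(None if q is None else round(float(min(np.minimum(q-lo,hi-q))),2))
    print(yaw,r, rb if yaw==-30 else "")
E
```

```text
-30 [0.05, 0.06, 0.08] [0.3, 0.25, 0.22, 0.21, 0.22, 0.26, 0.31, 0.37, 0.29, 0.16, 0.04, 0.18, 0.01, 0.09, 0.02, 0.11, 0.13, 0.14]
-20 [0.02, 0.19, 0.05] 
-10 [0.01, 0.19, 0.03] 
0 [0.02, 0.19, 0.05] 
10 [0.05, 0.14, 0.08] 
20 [0.11, 0.12, 0.13] 
30 [0.17, 0.02, 0.2] 
40 [0.25, 0.03, 0.27] 
50 [0.2, 0.13, 0.2] 
60 [0.08, 0.08, 0.08] 
70 [0.38, 0.31, 0.36] 
80 [0.2, 0.32, 0.19] 
90 [0.17, 0.13, 0.16] 
100 [0.01, 0.09, 0.12] 
110 [0.1, 0.02, 0.11]
```

```bash
python3 - <<'E'
from look import *
hl=np.array([.1137,-.0039,.001])
A=lev(45)
tgt=SEED+[0,0,.08]-A@hl
q=ctrl.ik(tgt,tool(A,1));print(tgt,np.round(q,2),np.round(ctrl.ik(SEED-A@hl,tool(A,1)),2))
ctrl.move_to(tgt,tool(A,1));ctrl.hold(.2)
s=ctrl.read_state();print(s["time_s"],s["width"],s["eef_pos"],s["tool_rot"],tool(A,1),s["contact_force"].round(2))
for n in("scene","top"): cv2.imwrite(f"pics/h2_{n}.png",eyes.snapshot(n)[:,:,::-1])
a=cv2.imread("pics/h2_scene.png");b=cv2.imread("pics/h2_top.png")
crop(a,290,160,420,285,6,"pics/h2a.png");crop(b,200,120,330,245,4.8,"pics/h2b.png")
E
```

```text
[ 0.51632563 -0.00250053  0.1131617 ] [ 0.2   0.6  -0.16  2.03 -0.24  0.49  2.67] [ 0.22  0.75 -0.2   2.06 -0.22  0.31  2.69]
12.2 0.05772925637200937 [ 0.51634871 -0.00140137  0.11327358] [-1.75048002 -0.09542078  2.40958796] [-1.75050727 -0.09549201  2.4079944 ] [-0.44  1.04 -0.42]
```

View pics/h2a.png

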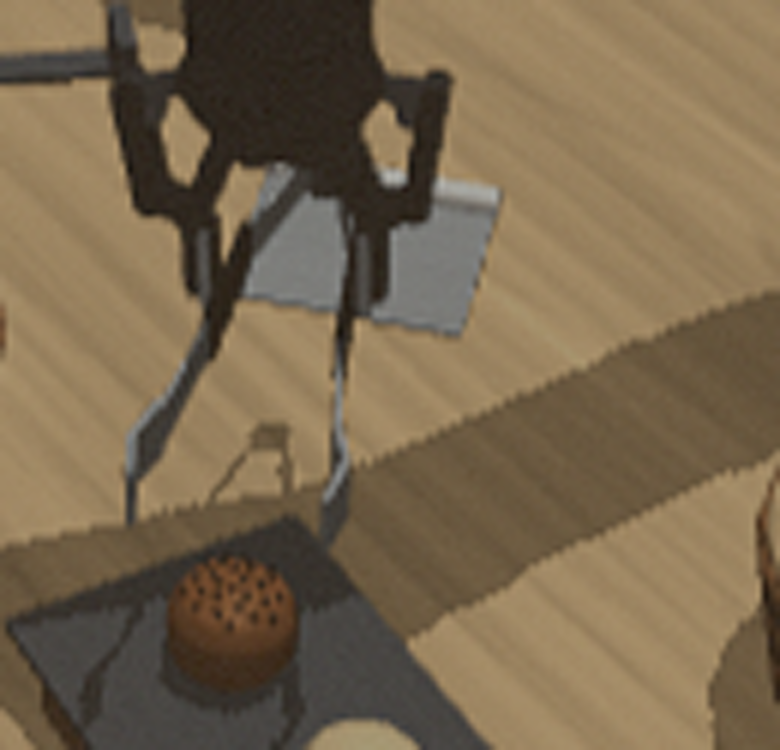

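View pics/h2b.png

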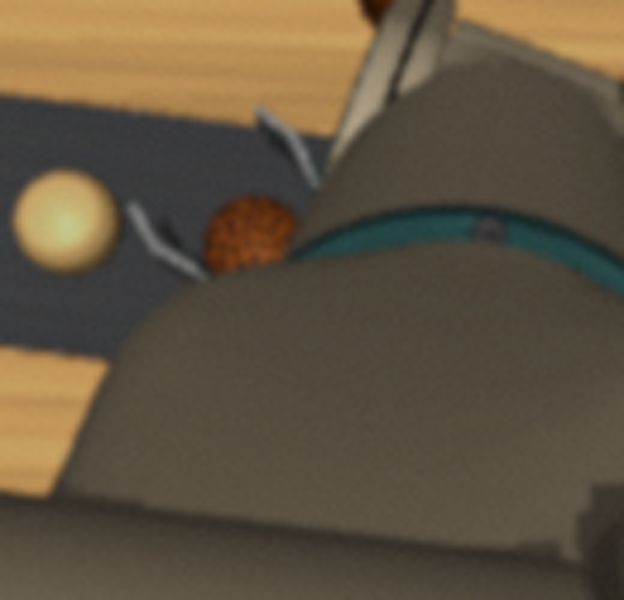

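```bash
python3 - <<'E'
from f import *
S=lambda u,v:(290+u/6-.4,160+v/6-.4);T=lambda u,v:(200+u/4.8-.4,120+v/4.8-.4)
P=dict(Rt=(S(130,478),T(259,108)),Lt=(S(324,500),T(131,204)),Rb=(S(132,433),T(295,140)),Lb=(S(346,460),T(155,242)))
for k,v in P.items(): P[k],e=tri(*v);print(k,P[k].round(4),e)
m=(P["Rt"]+P["Lt"])/2;print(m,np.linalg.norm(P["Rt"]-P["Lt"]))
y=P["Lt"]-P["Rt"];print("yaw",np.degrees(np.arctan2(-y[0],y[1])))
a=cv2.imread("pics/h2_scene.png");b=cv2.imread("pics/h2_top.png")
cv2.imwrite("pics/h2z.png",np.hstack([cv2.resize(a[225:257,305:352],(470,320),interpolation=0),cv2.resize(b[138:178,222:270],(384,320),interpolation=0)]))
E
```

```text
Rt [0.6384 0.0641 0.1414] 0.002143582569111424
Lt [0.5864 0.1187 0.1466] 0.0005599007424925448
Rb [0.6237 0.0446 0.1424] 8.6462544128888e-05
Lb [0.5675 0.1057 0.1479] 0.0018622728485428869
[0.61241358 0.0913712  0.14402906] 0.0756024719367598
yaw 43.65133711413821
```

View pics/h2z.png

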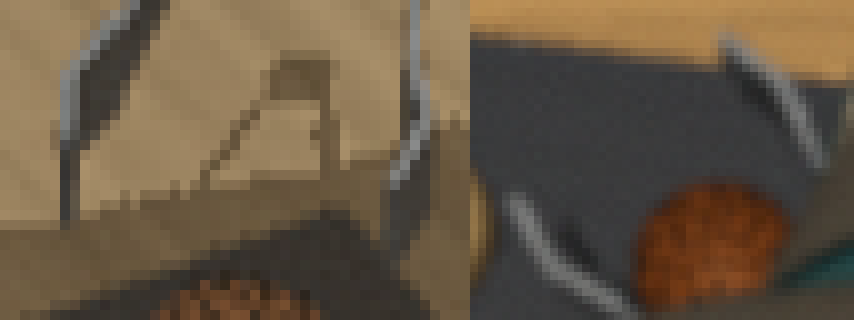

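```bash
cat >> f.py <<'E'
HM=np.array([.5964,.0756,.130]); PM=np.array([0.51634871,-0.00140137,0.11327358])
HL=lev(45).T@(HM-PM)
D=A1.T@Rt(-7,10,-3)
E
python3 - <<'E'
from look import *
A=lev(45)
tgt=SEED+[0,0,.041]-A@HL
print(HL,np.round(ctrl.ik(tgt,tool(A,1)),2),np.round(ctrl.ik(SEED-A@HL,tool(A,1)),2))
ctrl.move_l(tgt,tool(A,1),vel=.08)
s=ctrl.read_state();print(s["time_s"],s["width"],s["eef_pos"]-tgt,s["contact_force"].round(2))
for n in("scene","top"): cv2.imwrite(f"pics/h3_{n}.png",eyes.snapshot(n)[:,:,::-1])
a=cv2.imread("pics/h3_scene.png");b=cv2.imread("pics/h3_top.png")
cv2.imwrite("pics/h3z.png",np.hstack([cv2.resize(a[225:285,300:360],(390,390),interpolation=cv2.INTER_CUBIC),cv2.resize(b[138:198,215:275],(390,390),interpolation=cv2.INTER_CUBIC)]))
E
```

```text
[ 0.11211896 -0.00627287 -0.00268008] [ 0.16  0.65 -0.15  2.09 -0.23  0.34  2.67] [ 0.17  0.73 -0.16  2.1  -0.24  0.25  2.69]
12.8917 0.05748822358175764 [2.68379003e-04 7.58087120e-05 1.42043504e-04] [ 0.03  0.06 -0.92]
```

View pics/h3z.png

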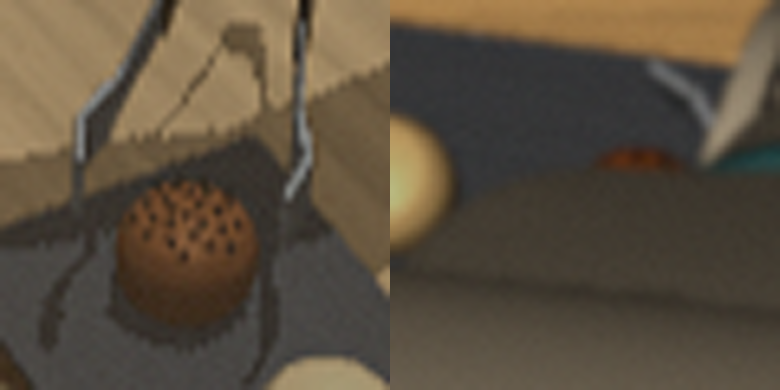

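```bash
python3 - <<'E'
from look import *
A=lev(45)
for d in(.025,.012,.006,.001):
    ctrl.move_l(SEED+[0,0,d]-A@HL,tool(A,1),vel=.06)
    s=ctrl.read_state();f=s["contact_force"];print(s["time_s"],s["width"],f.round(2),round(s["qpos"][5],3))
    if np.linalg.norm(f-[0,0,-1])>3: break
for n in("scene","top"): cv2.imwrite(f"pics/h4_{n}.png",eyes.snapshot(n)[:,:,::-1])
a=cv2.imread("pics/h4_scene.png");crop(a,290,190,370,290,6,"pics/h4z.png")
E
```

```text
13.4083 0.057644365321082726 [-0.54  0.32 -1.23] 0.304
13.775 0.057226883397689755 [ 0.31 -0.06 -1.09] 0.274
14.025 0.05745951799617085 [-0.05 -0.78 -0.71] 0.26
14.275 0.05741664710779643 [-0.09  0.3  -0.29] 0.249
```

View pics/h4z.png

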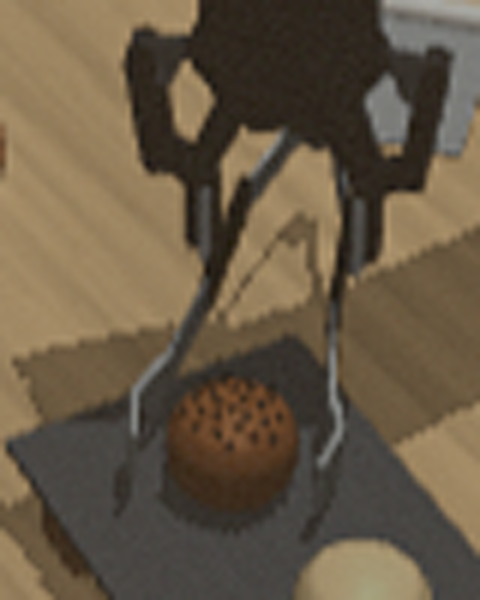

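```bash
python3 - <<'E'
from f import *
y=np.array([-.7071,.7071,0]);x=np.array([.7071,.7071,0])
for nm,ax,s in(("Rbend",0,-1),("Rtip",.022,-1),("Lbend",0,1),("Ltip",.022,1)):
    g=.0415 if ax==0 else .0378
    for z in(.055,.069): X=SEED*[1,1,0]+x*ax+y*s*g+[0,0,z];q=proj("scene",X);print(nm,z,((q-[290,190]+.4)*6).round(0))
E
```

```text
Rbend 0.055 [131. 420.]
Rbend 0.069 [131. 395.]
Rtip 0.055 [129. 459.]
Rtip 0.069 [129. 434.]
Lbend 0.055 [334. 451.]
Lbend 0.069 [335. 427.]
Ltip 0.055 [316. 489.]
Ltip 0.069 [317. 464.]
```

```bash
python3 - <<'E'
from look import *
for w in(.050,.046,.042):
    ctrl.gripper_to(w)
    s=ctrl.read_state();print(s["time_s"],s["width"],s["contact_force"].round(2),s["torque"].round(2))
for n in("scene",): cv2.imwrite(f"pics/k1_{n}.png",eyes.snapshot(n)[:,:,::-1])
a=cv2.imread("pics/k1_scene.png");crop(a,290,190,370,290,6,"pics/k1z.png")
E
```

```text
14.6167 0.050008020976493886 [ 0.24  0.39 -0.87] [-0.21  0.12  0.02]
14.8333 0.04632927064447551 [ 0.07  0.36 -1.56] [-0.19  0.11  0.04]
15.05 0.04446043990311705 [-0.03 -0.41  0.17] [-0.18  0.18  0.01]
```

View pics/k1z.png

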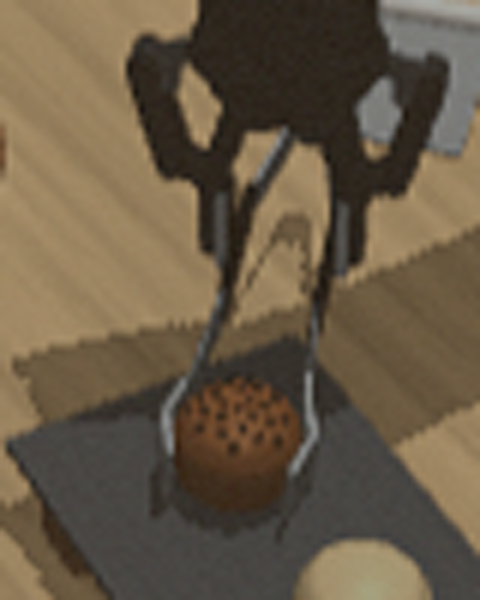

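```bash
python3 - <<'E'
from look import *
ctrl.gripper_to(.036)
s=ctrl.read_state();print(s["time_s"],s["width"],s["contact_force"].round(2)); p=s["eef_pos"]
A=lev(45)
ctrl.move_l(p+[0,0,.02],tool(A,1),vel=.05)
s=ctrl.read_state();print(s["time_s"],s["width"],s["contact_force"].round(2))
ctrl.move_l(p+[0,0,.10],tool(A,1),vel=.1)
s=ctrl.read_state();print(s["time_s"],s["width"],s["contact_force"].round(2))
im=eyes.snapshot("scene")[:,:,::-1];cv2.imwrite("pics/k2_scene.png",im);crop(im,270,140,370,260,5,"pics/k2z.png")
E
```

```text
15.3167 0.043969812576634924 [-0.91 -0.74 -0.79]
15.8667 0.04397131656501695 [-0.05  0.13 -1.93]
16.8167 0.04383344255793485 [-0.    0.03 -1.91]
```

View pics/k2z.png

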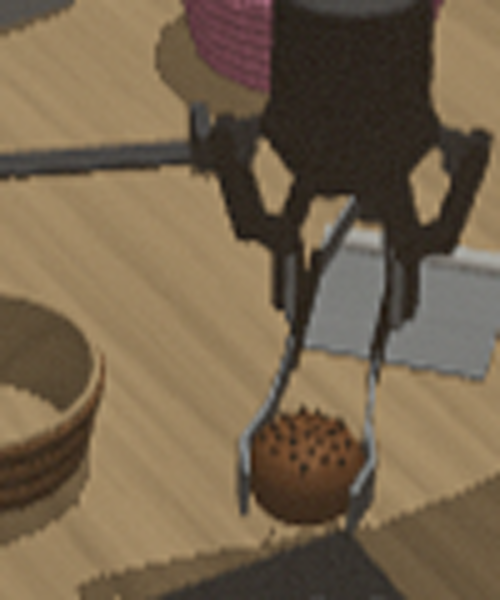

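```bash
python3 - <<'E'
from look import *
A=lev(15)
tgt=BAS+[0,0,.107]-A@HL
print(tgt,np.round(ctrl.ik(tgt,tool(A,1)),2))
try: ctrl.move_l(tgt,tool(A,1),vel=.1)
except ctrl.Unreachable as e: print(e)
ctrl.hold(.4)
s=ctrl.read_state();print(s["time_s"],s["width"],s["contact_force"].round(2),s["eef_pos"]-tgt)
for n in("scene","top"): cv2.imwrite(f"pics/z1_{n}.png",eyes.snapshot(n)[:,:,::-1])
a=cv2.imread("pics/z1_scene.png");b=cv2.imread("pics/z1_top.png")
crop(a,220,120,340,250,5,"pics/z1a.png");crop(b,290,100,420,230,5,"pics/z1b.png")
E
```

```text
[ 0.5284002  -0.19690792  0.15018363] [ 0.37  0.56  0.04  1.94 -0.33  0.56  2.56]
19.3833 0.04421116866701397 [-0.06  0.22 -0.4 ] [1.54775131e-05 6.28863613e-05 1.68230460e-05]
```

View pics/z1a.png

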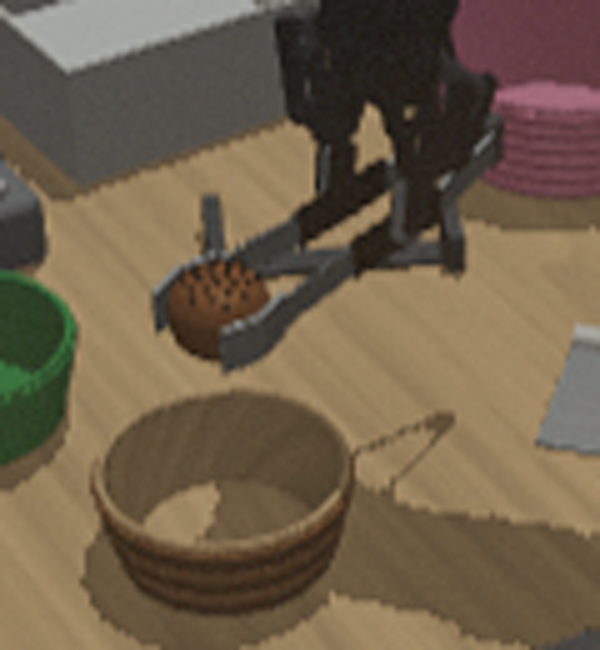

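View pics/z1b.png

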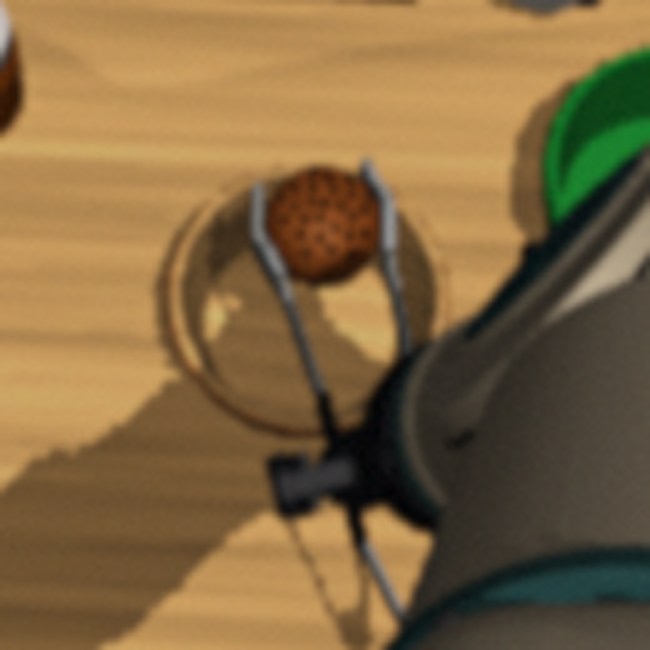

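```bash
python3 - <<'E'
from f import *
P=[]
for n,B in(("scene",(245,165,285,200)),("top",(335,125,375,165))):
    im=cv2.imread(f"pics/z1_{n}.png");h=cv2.cvtColor(im,cv2.COLOR_BGR2HSV);x0,y0,x1,y1=B;q=h[y0:y1,x0:x1]
    m=((q[:,:,1]>125)&(q[:,:,0]<13)).astype(np.uint8);m=cv2.morphologyEx(m,cv2.MORPH_CLOSE,np.ones((5,5)))
    c=max(cv2.findContours(m,0,1)[0],key=cv2.contourArea);e=cv2.minEnclosingCircle(c);P.append(np.add(e[0],(x0,y0)));print(n,P[-1],e[1])
X,e=tri(*P);print(X,e,X-BAS, tri((263.2,181.2),(354,144.6)))
for n in("scene","top"):
    pass
E
```

```text
scene [262.63636398 180.40259743] 9.468202590942383
top [354.41696739 145.07039642] 11.822725296020508
[ 0.63541731 -0.16782627  0.16515559] 0.002176807582048018 [-0.00058269  0.00157373  0.10515559] (array([ 0.6358864 , -0.16623005,  0.16424203]), np.float64(5.2217792001127785e-05))
```

```bash
python3 - <<'E'
from f import *
a=cv2.imread("pics/z1_scene.png").astype(int);a0=cv2.imread("pics/scene0.png").astype(int)
for n,(x0,y0,x1,y1) in dict(rolla=(334,275,366,308),rollb=(354,306,386,342),jar=(240,255,270,297)).items():
    h=cv2.cvtColor(cv2.imread("pics/z1_scene.png"),cv2.COLOR_BGR2HSV)
    r=[]
    for f in("scene0","z1_scene"):
        q=cv2.cvtColor(cv2.imread(f"pics/{f}.png"),cv2.COLOR_BGR2HSV)[y0:y1,x0:x1];M=cv2.moments(((q[:,:,1]>65)&(q[:,:,2]>60)).astype(np.uint8),True);r.append((round(M['m10']/M['m00'],1),round(M['m01']/M['m00'],1)))
    print(n,r,np.abs(a-a0)[y0:y1,x0:x1].mean().round(2))
ctrl.hold(.5);s=ctrl.read_state();print(s["time_s"],s["width"],s["contact_force"].round(2),np.abs(s["qd"]).max())
im=eyes.snapshot("scene")[:,:,::-1];print(np.abs(im.astype(int)-a)[160:215,240:300].mean())
ctrl.close_job()
E
```

```text
rolla [(16.0, 16.4), (16.0, 16.5)] 2.32
rollb [(15.2, 17.7), (15.2, 17.8)] 2.56
jar [(14.8, 24.0), (14.8, 24.0)] 2.68
19.9833 0.044063170809338366 [ 0.31 -0.24 -1.58] 0.001726524699324128
1.5560606060606061
the job is handed in; nothing more can be done
```

I took the tongs off their rest, closed them on the seeded roll and lifted it off the sheet. The arm is now holding it still in the closed tongs over the small tan basket. The job was handed in at about 20 s of the 37 s allowed.

**Last checks:**
- **Position:** the roll's centre is within about 3 mm of the basket's centre. Its underside is about 85 mm above the rim.
- **Grip:** the fingers stopped at 44 mm and stayed there. At lift-off the wrist read 1.9 N, in line with the tongs and roll together. At the end it read 0.4 N and then 1.6 N; I took the dip as sensor noise.
- **Stillness:** the joints were practically at rest, and two pictures 0.6 s apart showed no visible change.
- **Left alone:** both pale rolls and the jar are within 0.1 pixel of where they started. No picture shows the gripper touching the seeded roll.

**What disagreed with the description:**
- **Tongs on the rest:** in both views they were not level. They were turned about 20° from the rest and tilted about 16°, with the right arm off the end of the bar. I grasped them tilted and levelled them in the air. They also swung when first gripped, with the hinge end dropping and the wrist force reaching about 8 N.
- **Fingertips:** with the gripper open, they measured about 19 mm behind the TCP, although the text puts them 17 mm ahead. I followed the camera measurement, watched the force on the way down and felt no contact.
- **Levelness:** the tongs may still be tilted by a few degrees; I did not re-measure this after lifting.

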